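# Feel out the tired spring mount and flag it

### The job

Three spring-mounted rubber pads that look alike are screwed to the worktop for checking. Press each pad with the fingertips, one at a time from left to right, to feel which spring is the softest, then push the tag on that mount fully down to mark it for replacement. Leave the other two tags up, only press (do not pull up or pick up anything), leave the loose things on the bench where they stand, and finish clear of everything.

Things in the scene. Friction and masses are not known exactly. Their poses are not given: they have to be found in the camera images.
- mount_p: One of three mounts that look alike, in a row from left (+y) to right (-y) about 120 mm apart; any may stand left, middle or right. Grey base plate 110 x 70 x 8 mm, screwed down; origin under its centre, x along its long side (away from the robot to within 0.3 rad). The pad's centre is at x = +22 mm, the tag's at x = -38 mm.
- padtop_p (a point): Centre of the top face of the mount's spring-mounted pad: a black rubber disc 44 mm across and 18 mm thick on a coil spring, its top 62 mm above the worktop when unpressed. It moves straight down and springs back when let go.
- pad_p (a joint): How far this pad is pressed down, m: 0 = up, 0.014 = against its stop. Each pad begins to yield at about 1 N; pressed with 4 N the softest of the three sinks about 12 mm, the others about 5 mm or less. Which is which must be felt.
- tagtop_p (a point): Centre of the top face of the tag on the same mount: a plain aluminium plate with a flat press tab on top (18 x 28 mm, 5 mm thick), in a guide on the near end of the base, 60 mm from the pad's centre. The top is 80 mm above the worktop while the tag is up, 62 mm when fully down.
- tag_p (a joint): How far this tag is pushed down, m: 0 = up as found, 0.018 = fully down; negative = pulled up out of its guide. It stays where it is left (friction about 4 N, no spring).
- mount_q: One of three mounts that look alike, in a row from left (+y) to right (-y) about 120 mm apart; any may stand left, middle or right. Grey base plate 110 x 70 x 8 mm, screwed down; origin under its centre, x along its long side (away from the robot to within 0.3 rad). The pad's centre is at x = +22 mm, the tag's at x = -38 mm.
- padtop_q (a point): Centre of the top face of the mount's spring-mounted pad: a black rubber disc 44 mm across and 18 mm thick on a coil spring, its top 62 mm above the worktop when unpressed. It moves straight down and springs back when let go.
- pad_q (a joint): How far this pad is pressed down, m: 0 = up, 0.014 = against its stop. Each pad begins to yield at about 1 N; pressed with 4 N the softest of the three sinks about 12 mm, the others about 5 mm or less. Which is which must be felt.
- tagtop_q (a point): Centre of the top face of the tag on the same mount: a plain aluminium plate with a flat press tab on top (18 x 28 mm, 5 mm thick), in a guide on the near end of the base, 60 mm from the pad's centre. The top is 80 mm above the worktop while the tag is up, 62 mm when fully down.
- tag_q (a joint): How far this tag is pushed down, m: 0 = up as found, 0.018 = fully down; negative = pulled up out of its guide. It stays where it is left (friction about 4 N, no spring).
- mount_r: One of three mounts that look alike, in a row from left (+y) to right (-y) about 120 mm apart; any may stand left, middle or right. Grey base plate 110 x 70 x 8 mm, screwed down; origin under its centre, x along its long side (away from the robot to within 0.3 rad). The pad's centre is at x = +22 mm, the tag's at x = -38 mm.
- padtop_r (a point): Centre of the top face of the mount's spring-mounted pad: a black rubber disc 44 mm across and 18 mm thick on a coil spring, its top 62 mm above the worktop when unpressed. It moves straight down and springs back when let go.
- pad_r (a joint): How far this pad is pressed down, m: 0 = up, 0.014 = against its stop. Each pad begins to yield at about 1 N; pressed with 4 N the softest of the three sinks about 12 mm, the others about 5 mm or less. Which is which must be felt.
- tagtop_r (a point): Centre of the top face of the tag on the same mount: a plain aluminium plate with a flat press tab on top (18 x 28 mm, 5 mm thick), in a guide on the near end of the base, 60 mm from the pad's centre. The top is 80 mm above the worktop while the tag is up, 62 mm when fully down.
- tag_r (a joint): How far this tag is pushed down, m: 0 = up as found, 0.018 = fully down; negative = pulled up out of its guide. It stays where it is left (friction about 4 N, no spring).
- grease_tin_mid (a point): Bystander, loose, to be left where it stands: flat round tin with a red lid, 72 mm across, 38 mm high; the point is its centre, half-way up.
- punch_1_mid (a point): Bystander, loose, to be left where it stands: steel rivet punch standing upright, 24 mm across, 66 mm high; the point is its centre, half-way up.
- knob_2_mid (a point): Bystander, loose, to be left where it stands: black pot-lid knob, 41 mm across, 32 mm high, behind the mounts; the point is its centre, half-way up.
- knob_4_mid (a point): Bystander, loose, to be left where it stands: black pot-lid knob, 41 mm across, 32 mm high, near the right edge of the table; the point is its centre, half-way up.

How it is judged:
On the way, in this order (a step that is already met when the one before it is completed fails the run):
1. the left pad is pressed (((value of joint pad_p above 0.002 m and world y of padtop_p between 0.35 and 0.6 m) or (value of joint pad_q above 0.002 m and world y of padtop_q between 0.35 and 0.6 m) or (value of joint pad_r above 0.002 m and world y of padtop_r between 0.35 and 0.6 m))), for 0.1 s.
2. then the middle pad is pressed (((value of joint pad_p above 0.002 m and world y of padtop_p between 0.23 and 0.35 m) or (value of joint pad_q above 0.002 m and world y of padtop_q between 0.23 and 0.35 m) or (value of joint pad_r above 0.002 m and world y of padtop_r between 0.23 and 0.35 m))), for 0.1 s.
3. then the right pad is pressed (((value of joint pad_p above 0.002 m and world y of padtop_p between 0 and 0.23 m) or (value of joint pad_q above 0.002 m and world y of padtop_q between 0 and 0.23 m) or (value of joint pad_r above 0.002 m and world y of padtop_r between 0 and 0.23 m))), for 0.1 s.
4. then the tag of the softest mount is pushed fully down (value of joint tag_q above 0.0145 m), for 0.2 s.
At the end, for the whole second after the job is handed in: The softest mount's tag is down by at least 14.5 of its 18 mm, the other two tags are within 4 mm of where they were, all pads have sprung back up (within 2 mm), and the loose bystanders are within 20 mm of where they stood (value of joint tag_q above 0.0145 m and value of joint tag_p between -0.004 and 0.004 m and value of joint tag_r between -0.004 and 0.004 m and value of joint each of pad_p, pad_q, pad_r below 0.002 m and distance of each of grease_tin_mid, punch_1_mid, knob_2_mid, knob_4_mid from where it was at the start of the episode below 0.02 m); the robot touches nothing.
It fails at once if the tag of a mount that is not the softest is pushed down by more than 4 mm (value of joint any of tag_p, tag_r above 0.004 m).
It fails at once if a tag is pulled up by more than 4 mm (value of joint any of tag_p, tag_q, tag_r below -0.004 m).
It fails at once if two pads are pressed at once (value of joint each of pad_p, pad_q above 0.002 m or value of joint each of pad_p, pad_r above 0.002 m or value of joint each of pad_q, pad_r above 0.002 m).
It fails at once if a loose bystander is lifted or moved by more than 20 mm (distance of any of grease_tin_mid, punch_1_mid, knob_2_mid, knob_4_mid from where it was at the start of the episode above 0.02 m).
It also fails if it takes over 48 s, if anything falls off the work surface, if the arm or the gripper's body presses on something with over 40 N, if the wrist force passes 120 N, or if a joint passes its speed limit or range.

### The arm

A 6-joint arm with a two-finger parallel gripper is mounted at the origin on a cart in front of the work surface, level with it; the furniture and walls round the work are solid. World frame = base frame: x ahead of the robot, y to its left, z up, the work surface at z = 0. Lengths are in m, angles in rad, forces in N, time in s.
With the tool pointing down it reaches from about 0.325 to 0.775 m from the base axis. Payload 5.5 kg.
Tool frame: the origin (TCP) lies on the centre line of the jaws, within the pads' length; the fingertips stand tcp_to_tips ahead of it and the grasp point (between the pads) lies 2 mm behind it (tcp_to_tips is the distance from the TCP to the fingertips, in m); z points along the fingers, x is the direction in which the jaws open and shut, and the axes are right-handed (so a half turn about z gives the same grasp; the last joint's range is limited). The gripper opens to 85 mm and grips with 20 to 120 N. Pads are 22 mm wide; open, the fingers measure 114 mm over their backs; the gripper's body (76 mm by 85 mm) begins 54 mm behind the grasp point. The pads swing forward as they close: fully open they stand 13 mm farther back than shut.
Start: joints at [1.16, 0.091, 1.231, -0, 1.82, -0.057], TCP at [0.208, 0.563, 0.248] pointing down, gripper open.
Joint ranges: [-2.87, 2.87], [-0.86, 2.18], [0.17, 2.46], [-1.51, 4.65], [0.06, 2.69], [-2.65, 2.65]. Speed limits (rad/s): [2.57, 2.57, 3.01, 3.14, 3.14, 3.14].

### API

Orientations are given as a 3x3 rotation matrix whose columns are the frame's x, y, z axes.
In Python, from station import * gives the robot as it stands.
- The arm moves only by the tool arm_command, never from a script. Its argument "commands" is text: rows parted by semicolons, each of 7 numbers parted by spaces: the shift along the tool's x, y, z in cm, then the turn, a rotation vector about the tool's x, y, z in rad, then the finger opening in cm, from 0 to 8.54. In form: x y z ax ay az fingers; .... A call has 1 to 8 rows; each row shifts and turns the commanded pose from where the row before left it, along the tool's axes as they then stand; what a row does not reach is not made up. A row lasts 1/10 s, in which the tool goes at most 50 mm and 8.59 degrees, less where a joint would pass 70% of its speed; a pose out of reach is approached as far as the arm can. A call is refused whole if a number of a shift passes 5 or a number of a turn 0.15, either way. A call with a gripper value outside its range is refused whole. The fingers move at their own pace and stop on an object; the grip force is fixed at half the most. Time passes only in rows, so rows that do not move let the fingers close. It gives the time, the measured TCP pose, the force and the opening at its end, in the units of the state.
- get_state(): the state, without advancing time (a new reading comes with each control period).
- read_camera(name): name is "scene" or "top" or "wrist"; returns a dict with "image" (400x640x3 uint8, red, green, blue), "fx", "fy", "cx", "cy" (pixels), "rvec" (rotation vector, rad) and "tvec" (3), from world to camera coordinates, as OpenCV has them; the wrist camera has in their place "tool_from_camera" (4x4, takes a point from camera to tool coordinates, whose origin is the TCP and whose axes are the tool frame's). Camera axes: x right, y down, z forward; pixel columns grow to the right and rows downward; lengths in m; the calibration is good to about 2 mm. A picture is of the moment at which its call begins: read the wrist's pose just before it. There is no depth.
- job_done(): hands the job in, once; it reports no verdict.
Trained networks look in a picture, given as the dict that the camera call returned (one of the last four; its "shot" number tells which), for a name from the list of things; names that differ only in an ending like _2 or _b are one class to them, and where a whole thing is asked for, a point or a joint stands for the part that bears it (a point fixed in the world has none). Each returns a list of dicts, best first, with "score" (0 to 1); they miss things now and then, are a little off and sometimes report something else, mostly with a low value. They report only what shows in the picture. A call takes as long as a camera call.
- look_for(picture, thing): "uv" ([column, row] in pixels, amid what is visible of it).
The state is a dict: "time": time; "joints": joint angles; "qvel": joint speeds; "joint_torque": joint torques, N m; "tool_pos": TCP position; "ee_rot": TCP orientation; "wrist_force": force on the tool from outside, world axes, zero at the start; "moment": the same for the moment, N m; "finger_gap": opening from 0.0 (shut) to 1.0 (fully open).
Only numpy, scipy, OpenCV 4.12 (cv2) and the standard library are available. Lean on these libraries where they do the work, as an engineer would, in place of code of your own. Each camera call takes 0.05 s, during which the arm holds its last target.

## Working session

There is one attempt and no reset: what is moved stays moved. The work goes in short steps, Python scripts to look and compute and a tool call to move; the robot and the scene stay as the last step left them, time stands still between calls to the robot, and variables do not carry over. Pictures are saved under pics/ and viewed, and the job is handed in when it is done.

Besides the shell and the picture viewer there is one more tool, called after "Call:" by a JSON object that holds its "api" and its "payload". arm_command: Moves the arm, as the interface text tells. Its arguments: {"type":"object","properties":{"commands":{"type":"string"}},"required":["commands"]}

```bash
ls; mkdir -p pics; python3 - <<'E'
from station import *
import cv2
s=get_state()
print({k:(s[k] if not hasattr(s[k],'round') else s[k]) for k in s})
for n in ["scene","top","wrist"]:
    p=read_camera(n); cv2.imwrite(f"pics/{n}0.png",p["image"][:,:,::-1])
    print(n,{k:p[k] for k in p if k!="image"})
    for t in ["padtop_p","tagtop_p","grease_tin_mid","punch_1_mid","knob_2_mid"]:
        print(t,[([round(float(v)) for v in d["uv"]],round(float(d["score"]),2)) for d in look_for(p,t)])
try: print(tcp_to_tips)
except Exception as e: print(e)
E
```

```text
pics
{'time': 0.0, 'joints': array([ 1.16031628e+00,  9.18411338e-02,  1.23191597e+00, -1.75707328e-05,
        1.81980559e+00, -5.66901148e-02]), 'qvel': array([-7.61335555e-04,  1.63948731e-04, -2.39428602e-04, -7.12971697e-05,
       -1.00047264e-03, -2.52057429e-04]), 'joint_torque': array([-5.14830790e-04, -4.58745432e+01, -4.18015194e+01,  5.53111033e-05,
        1.18601695e-02, -1.90363983e-05]), 'tool_pos': array([0.2077699 , 0.56259886, 0.24714447]), 'ee_rot': array([[ 3.46458779e-01,  9.38064881e-01, -7.70529372e-04],
       [ 9.38063133e-01, -3.46459623e-01, -1.81318293e-03],
       [-1.96784054e-03, -9.46120552e-05, -9.99998059e-01]]), 'wrist_force': array([-0.0811655 ,  0.63190946, -0.33068407]), 'moment': array([-0.02233679,  0.04268634,  0.00118488]), 'finger_gap': 1.0022499118667718}
scene {'fx': 459.8254413719149, 'fy': 459.8254413719149, 'cx': 319.3724600850956, 'cy': 199.10891450898868, 'rvec': array([ 2.27828532, -0.76848846,  0.29221586]), 'tvec': array([-0.34247529,  0.36881574,  0.66929262]), 'shot': 1}
padtop_p [([320, 190], 0.82), ([234, 147], 0.66), ([261, 1
[... 668 characters left out ...]
nch_1_mid [([257, 255], 0.43), ([315, 195], 0.3)]
knob_2_mid [([264, 203], 0.7), ([329, 147], 0.45), ([316, 202], 0.25), ([315, 179], 0.15)]
wrist {'fx': 276.93390472424113, 'fy': 276.93390472424113, 'cx': 322.2658120878161, 'cy': 199.06319846674444, 'tool_from_camera': array([[ 9.99999309e-01,  1.06233635e-03,  5.02626069e-04,
        -8.93923567e-04],
       [-1.15802686e-03,  9.63621540e-01,  2.67268005e-01,
        -6.75642543e-02],
       [-2.00412789e-04, -2.67268403e-01,  9.63622105e-01,
        -1.24117701e-01],
       [ 0.00000000e+00,  0.00000000e+00,  0.00000000e+00,
         1.00000000e+00]]), 'shot': 3}
padtop_p []
tagtop_p []
grease_tin_mid []
punch_1_mid []
knob_2_mid []
0.017
```

View pics/scene0.png

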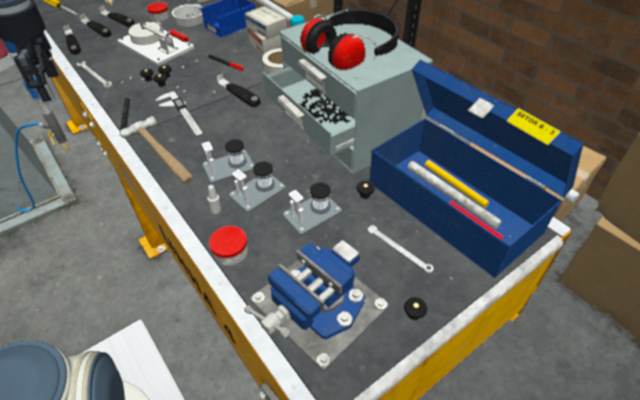

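View pics/top0.png

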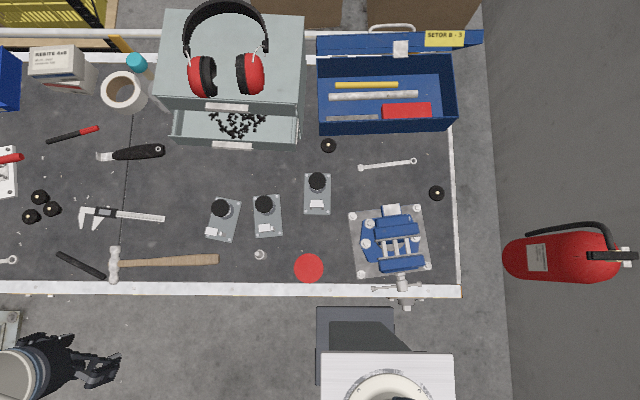

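View pics/wrist0.png

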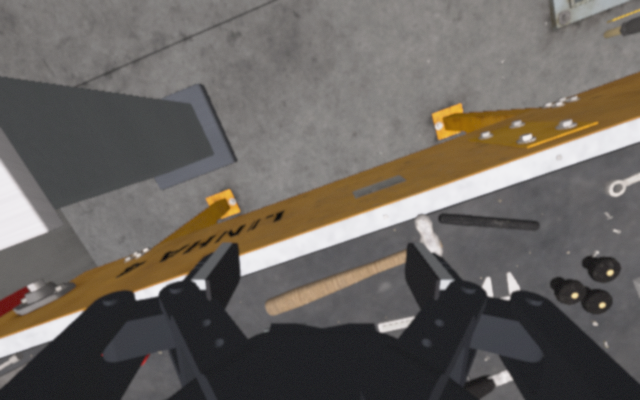

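```bash
python3 -c "
import cv2
a=cv2.imread('pics/top0.png')[130:300,180:380];cv2.imwrite('pics/topc0.png',cv2.resize(a,None,fx=3.5,fy=3.5,interpolation=2))
a=cv2.imread('pics/scene0.png')[120:280,180:390];cv2.imwrite('pics/scenec0.png',cv2.resize(a,None,fx=3.5,fy=3.5,interpolation=2))"
```

```text
(no output)
```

View pics/topc0.png

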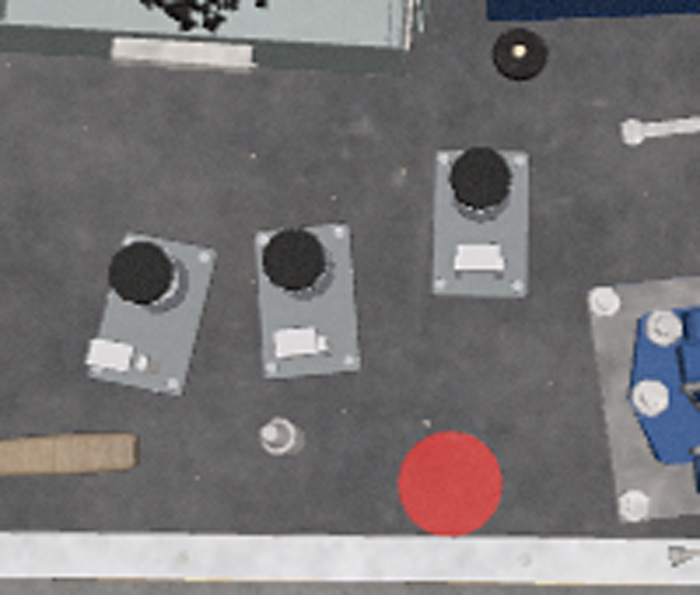

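View pics/scenec0.png

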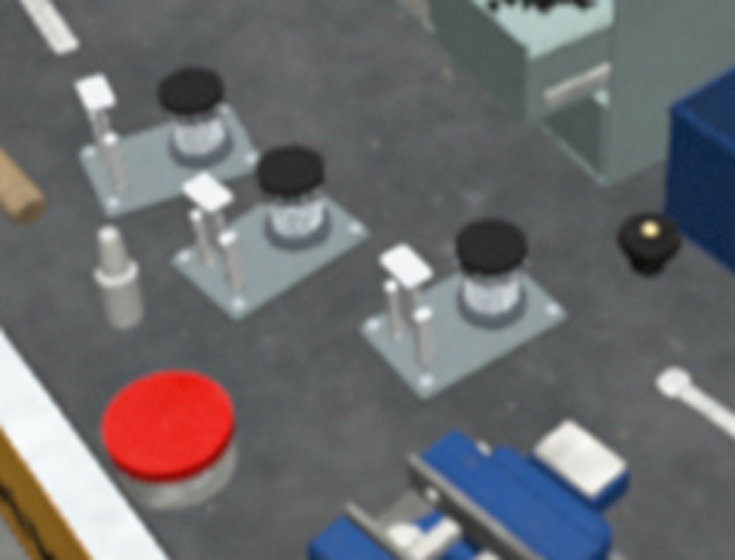

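The top view shows pad centres near (220,208), (264,204) and (317,181), and tags near (211,231), (265,228) and (317,203). The scene view shows the same three mounts. The tin and punch stand in front of the mounts. The next step is to triangulate.

```bash
cat > h.py <<'E'
import numpy as np, cv2
C={'scene':(459.825,319.372,199.109,[2.27828532,-0.76848846,0.29221586],[-0.34247529,0.36881574,0.66929262]),
'top':(363.0186,319.298,197.59,[2.13566682,-2.11466093,0.19384528],[0.16228732,0.5211434,0.84695658])}
def P(n):
    f,cx,cy,r,t=C[n]; K=np.array([[f,0,cx],[0,f,cy],[0,0,1.]])
    return K@np.c_[cv2.Rodrigues(np.array(r))[0],np.array(t)]
def tri(a,b):
    X=cv2.triangulatePoints(P('scene'),P('top'),np.array(a,float).reshape(2,1),np.array(b,float).reshape(2,1)).ravel()
    return X[:3]/X[3]
def onz(n,uv,z):
    M=P(n); H=np.c_[M[:,0],M[:,1],M[:,2]*z+M[:,3]]; x=np.linalg.solve(H,[uv[0],uv[1],1]); return x[:2]/x[2]
E
python3 - <<'E'
from h import *
T=dict(padL=((234.6,145.7),(220,207.7),.062),padM=((262.9,168.3),(264,204.3),.062),padR=((320.3,190),(317.4,180.9),.062),
tagL=((207.4,146.3),(211.4,231.4),.08),tagM=((239.4,174.9),(264.6,227.7),.08),tagR=((296,196),(316.9,203.4),.08))
for k,(a,b,z) in T.items(): print(k,tri(a,b).round(4),onz('scene',a,z).round(4),onz('top',b,z).round(4))
c=lambda u,v:(180+u/3.5,130+v/3.5)
print('tin',onz('top',c(450,483),.038),'punch',onz('top',c(272,433),.06))
for n,q in dict(L=[(123,233),(215,250),(180,395),(90,377)],M=[(257,232),(349,222),(359,371),(266,378)],R=[(435,151),(529,152),(526,297),(433,293)]).items():
    p=np.array([onz('top',c(*u),.008) for u in q]); m=p.mean(0); d=p[:2].mean(0)-p[2:].mean(0); d/=np.linalg.norm(d)
    print(n,m.round(4),np.arctan2(d[1],d[0]).round(3),'pad',(m+.022*d).round(4),'tag',(m-.038*d).round(4))
E
```

```text
padL [0.4925 0.408  0.0551] [0.4903 0.3999] [0.4897 0.4067]
padM [0.5017 0.3008 0.0578] [0.5009 0.2963] [0.4991 0.3009]
padR [0.5608 0.1719 0.0579] [0.5594 0.1683] [0.5583 0.1725]
tagL [0.433  0.4188 0.0768] [0.4328 0.4146] [0.4308 0.4184]
tagM [0.4426 0.2944 0.0774] [0.4425 0.2915] [0.4407 0.2946]
tagR [0.5011 0.1724 0.0775] [0.5007 0.1702] [0.4995 0.1729]
tin [0.34880891 0.19155061] punch [0.38095565 0.31158701]
L [0.4679 0.4111] -0.174 pad [0.4896 0.4073] tag [0.4305 0.4177]
M [0.4786 0.2982] 0.099 pad [0.5004 0.3004] tag [0.4407 0.2944]
R [0.5374 0.1726] -0.006 pad [0.5594 0.1725] tag [0.4994 0.1729]
```

Call:
{"api": "arm_command", "payload": {"commands": "-0.6 4 0 0 0 0 0;-0.6 4 0 0 0 0 0;-0.6 4 0 0 0 0 0;-0.6 4 0 0 0 0 0;-0.6 4 0 0 0 0 0;-0.6 4 0 0 0 0 0;-0.6 4 0 0 0 0 0;-0.6 3.8 0 0 0 0 0"}}

```text
time: 1.7
tool_pos: [0.491, 0.4066, 0.2483]
ee_rot: [[0.347, 0.938, 0.0], [0.938, -0.347, 0.0], [0.0, 0.0, -1.0]]
wrist_force: [0.0, 0.4, 0.7]
finger_gap: -0.002
```

Call:
{"api": "arm_command", "payload": {"commands": "0 0 0 0 0 0 0;0 0 0 0 0 0 0;0 0 0 0 0 0 0"}}

```text
time: 2.0
tool_pos: [0.4889, 0.4082, 0.2484]
ee_rot: [[0.346, 0.938, -0.0], [0.938, -0.346, 0.0], [0.0, -0.0, -1.0]]
wrist_force: [-0.4, 0.2, -0.2]
finger_gap: 0.002
```

```bash
cat > w.py <<'E'
from station import *
from h import *
import sys
s=get_state(); p=read_camera("wrist"); n=sys.argv[1]
cv2.imwrite(f"pics/{n}.png",p["image"][:,:,::-1])
T=np.eye(4);T[:3,:3]=s['ee_rot'];T[:3,3]=s['tool_pos']; np.save(n+'.npy',T@p['tool_from_camera'])
print(s['time'],s['tool_pos'],s['finger_gap'],s['wrist_force'])
print(s['ee_rot'].round(4))
M=T@p['tool_from_camera']
K=np.array([[p['fx'],0,p['cx']],[0,p['fy'],p['cy']],[0,0,1]])
for k,X in dict(padL=(.490,.4065,.062),tagL=(.431,.418,.08),padM=(.5,.3005,.062),tagM=(.441,.2945,.08),padR=(.559,.1725,.062),tagR=(.4995,.173,.08)).items():
    c=np.linalg.inv(M)@np.r_[X,1]; u=K@c[:3]; print(k,(u[:2]/u[2]).round(1))
E
python3 w.py w1
```

```text
2.0 [0.48888757 0.40818814 0.24835265] 0.0022082359590593144 [-0.35687916  0.17678249 -0.22284067]
[[ 3.457e-01  9.383e-01 -3.000e-04]
 [ 9.383e-01 -3.457e-01  3.000e-04]
 [ 2.000e-04 -4.000e-04 -1.000e+00]]
padL [321.8 184.9]
tagL [312.5 132.3]
padM [241.2 222.6]
tagM [208.5 181.9]
padR [169.7 295.4]
tagR [137.4 262.9]
```

View pics/w1.png

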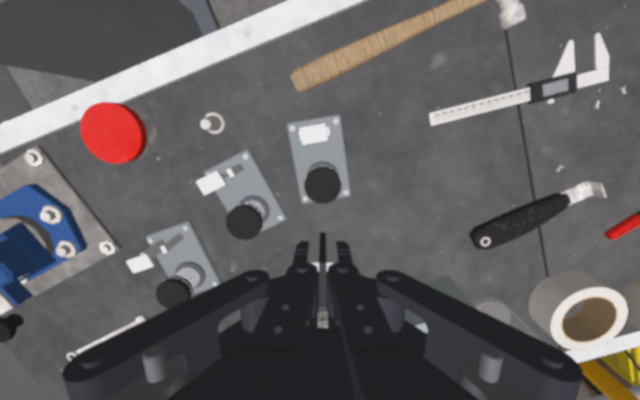

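The wrist view agrees with the measurements: pads at (323,184), (245,222) and (174,292), tags at (313,133), (210,182) and (139,264). I'll descend over the left pad.

Call:
{"api": "arm_command", "payload": {"commands": "0 0 5 0 0 0 0;0 0 5 0 0 0 0;0 0 4.5 0 0 0 0;0 0 0 0 0 0 0;0 0 0 0 0 0 0;0 0 0 0 0 0 0;0 0 0 0 0 0 0"}}

```text
time: 2.75
tool_pos: [0.4909, 0.409, 0.1077]
ee_rot: [[0.346, 0.938, 0.005], [0.938, -0.346, 0.004], [0.006, 0.004, -1.0]]
wrist_force: [-0.6, -0.1, -0.0]
finger_gap: 0.002
```

Call:
{"api": "arm_command", "payload": {"commands": "0 0 1 0 0 0 0;0 0 1 0 0 0 0;0 0 0.5 0 0 0 0;0 0 0.3 0 0 0 0;0 0 0 0 0 0 0;0 0 0 0 0 0 0;0 0 0 0 0 0 0"}}

```text
time: 3.45
tool_pos: [0.4896, 0.4076, 0.0758]
ee_rot: [[0.346, 0.938, 0.0], [0.938, -0.346, 0.0], [0.0, 0.0, -1.0]]
wrist_force: [-1.7, -0.7, 2.8]
finger_gap: -0.001
```

Call:
{"api": "arm_command", "payload": {"commands": "0 0 0.2 0 0 0 0;0 0 0 0 0 0 0;0 0 0 0 0 0 0;0 0 0 0 0 0 0"}}

```text
time: 3.85
tool_pos: [0.4897, 0.4077, 0.0736]
ee_rot: [[0.346, 0.938, 0.001], [0.938, -0.346, 0.0], [0.001, 0.0, -1.0]]
wrist_force: [-1.1, -0.9, 4.4]
finger_gap: 0.001
```

Call:
{"api": "arm_command", "payload": {"commands": "0 0 0.2 0 0 0 0;0 0 0 0 0 0 0;0 0 0 0 0 0 0;0 0 0 0 0 0 0"}}

```text
time: 4.25
tool_pos: [0.4897, 0.4077, 0.0716]
ee_rot: [[0.347, 0.938, 0.0], [0.938, -0.347, 0.0], [0.0, 0.0, -1.0]]
wrist_force: [-0.2, -2.0, 6.5]
finger_gap: 0.001
```

The left pad is stiff, at about 0.9 N/mm. I'll move on to the middle pad.

Call:
{"api": "arm_command", "payload": {"commands": "0 0 -4.5 0 0 0 0;0 0 0 0 0 0 0;-4.8 2.4 0 0 0 0 0;-4.7 2.3 0 0 0 0 0;0 0 0 0 0 0 0;0 0 0 0 0 0 0;0 0 0 0 0 0 0;0 0 0 0 0 0 0"}}

```text
time: 5.05
tool_pos: [0.4999, 0.3093, 0.116]
ee_rot: [[0.345, 0.939, -0.0], [0.939, -0.345, 0.0], [0.0, -0.0, -1.0]]
wrist_force: [-0.8, -1.0, -0.0]
finger_gap: 0.001
```

Call:
{"api": "arm_command", "payload": {"commands": "0 0 1 0 0 0 0;0 0 1 0 0 0 0;0 0 1.5 0 0 0 0;0 0 0.6 0 0 0 0;0 0 0 0 0 0 0;0 0 0 0 0 0 0;0 0 0 0 0 0 0;0 0 0 0 0 0 0"}}

```text
time: 5.85
tool_pos: [0.5003, 0.3083, 0.076]
ee_rot: [[0.347, 0.938, 0.001], [0.938, -0.347, 0.0], [0.001, 0.001, -1.0]]
wrist_force: [-1.2, -0.1, 1.9]
finger_gap: 0.001
```

Call:
{"api": "arm_command", "payload": {"commands": "0 0 0.2 0 0 0 0;0 0 0 0 0 0 0;0 0 0 0 0 0 0;0 0 0 0 0 0 0"}}

```text
time: 6.25
tool_pos: [0.5004, 0.3083, 0.0736]
ee_rot: [[0.347, 0.938, 0.001], [0.938, -0.347, 0.0], [0.001, 0.001, -1.0]]
wrist_force: [0.4, 0.1, 2.4]
finger_gap: 0.002
```

Call:
{"api": "arm_command", "payload": {"commands": "0 0 0.2 0 0 0 0;0 0 0 0 0 0 0;0 0 0 0 0 0 0;0 0 0 0 0 0 0"}}

```text
time: 6.65
tool_pos: [0.5004, 0.3083, 0.0715]
ee_rot: [[0.346, 0.938, 0.001], [0.938, -0.346, 0.0], [0.0, 0.001, -1.0]]
wrist_force: [1.2, 1.1, 2.3]
finger_gap: 0.002
```

The middle pad is soft, about 2.3 N at 7.5 mm. The right one is next.

Call:
{"api": "arm_command", "payload": {"commands": "0 0 -4.5 0 0 0 0;0 0 0 0 0 0 0;-2.7 2.6 0 0 0 0 0;-2.7 2.6 0 0 0 0 0;-2.7 2.6 0 0 0 0 0;-2.7 2.5 0 0 0 0 0;0 0 0 0 0 0 0;0 0 0 0 0 0 0"}}

```text
time: 7.45
tool_pos: [0.5591, 0.1706, 0.1156]
ee_rot: [[0.348, 0.937, -0.002], [0.937, -0.348, 0.0], [-0.0, -0.002, -1.0]]
wrist_force: [0.3, 0.4, -0.1]
finger_gap: 0.002
```

Call:
{"api": "arm_command", "payload": {"commands": "0 0 1 0 0 0 0;0 0 1 0 0 0 0;0 0 1.5 0 0 0 0;0 0 0.6 0 0 0 0;0 0 0 0 0 0 0;0 0 0 0 0 0 0;0 0 0 0 0 0 0;0 0 0 0 0 0 0"}}

```text
time: 8.25
tool_pos: [0.5585, 0.172, 0.0755]
ee_rot: [[0.346, 0.938, -0.001], [0.938, -0.346, 0.001], [0.0, -0.001, -1.0]]
wrist_force: [-3.4, 0.9, 5.9]
finger_gap: 0.003
```

Call:
{"api": "arm_command", "payload": {"commands": "0 0 0.2 0 0 0 0;0 0 0 0 0 0 0;0 0 0 0 0 0 0;0 0 0 0 0 0 0"}}

```text
time: 8.65
tool_pos: [0.5586, 0.172, 0.074]
ee_rot: [[0.346, 0.938, -0.001], [0.938, -0.346, 0.001], [0.0, -0.001, -1.0]]
wrist_force: [-4.8, 1.1, 7.6]
finger_gap: 0.003
```

Call:
{"api": "arm_command", "payload": {"commands": "0 0 0.2 0 0 0 0;0 0 0 0 0 0 0;0 0 0 0 0 0 0;0 0 0 0 0 0 0"}}

```text
time: 9.05
tool_pos: [0.5586, 0.172, 0.0724]
ee_rot: [[0.346, 0.938, -0.001], [0.938, -0.346, 0.001], [0.0, -0.001, -1.0]]
wrist_force: [-5.5, 0.3, 9.8]
finger_gap: 0.004
```

```bash
python3 - <<'E'
from station import *
import cv2,numpy as np
s=get_state();print(s['wrist_force'],s['moment'],s['tool_pos'])
p=read_camera('scene')['image'][:,:,::-1]; q=read_camera('wrist')['image'][:,:,::-1]
cv2.imwrite('pics/sc2.png',cv2.resize(p[60:280,140:420],None,fx=2.7,fy=2.7,interpolation=2)); cv2.imwrite('pics/w2.png',q)
E
```

```text
[-5.51054302  0.25849844  9.78753808] [ 0.04288     0.93822551 -0.04126827] [0.55864561 0.17201629 0.0724313 ]
```

View pics/sc2.png

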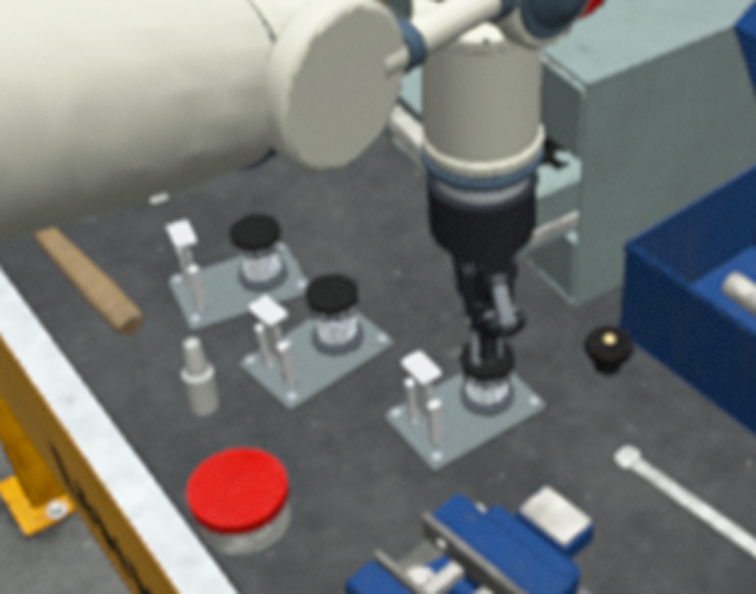

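View pics/w2.png

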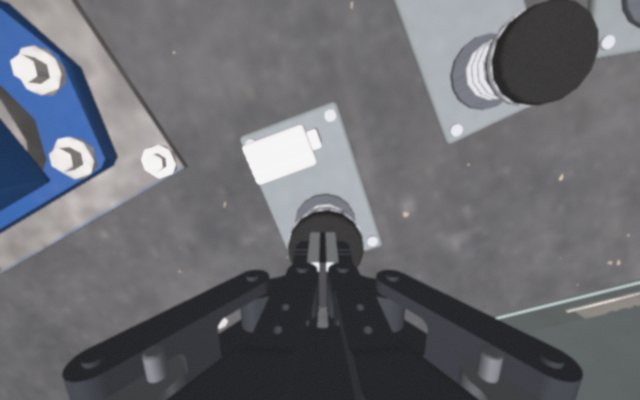

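The pictures show the fingers touching only the right pad. It is stiff, so the sideways force is friction, and the middle mount is the softest. I'll move above its tag and check.

Call:
{"api": "arm_command", "payload": {"commands": "0 0 -4 0 0 0 0;0 0 -4 0 0 0 0;1.5 -3 0 0 0 0 0;1.5 -3 0 0 0 0 0;1.5 -3.1 0 0 0 0 0;1.5 -3.1 0 0 0 0 0;1.4 -3.1 0 0 0 0 0;0 0 0 0 0 0 0"}}

```text
time: 9.95
tool_pos: [0.4385, 0.2963, 0.1506]
ee_rot: [[0.342, 0.94, -0.002], [0.94, -0.342, 0.001], [0.0, -0.002, -1.0]]
wrist_force: [0.3, -0.0, -0.5]
finger_gap: -0.001
```

Call:
{"api": "arm_command", "payload": {"commands": "0 0 0 0 0 0 0;0 0 0 0 0 0 0;0 0 0 0 0 0 0"}}

```text
time: 10.25
tool_pos: [0.442, 0.2929, 0.151]
ee_rot: [[0.348, 0.938, -0.0], [0.938, -0.348, -0.0], [-0.001, -0.0, -1.0]]
wrist_force: [-0.2, -0.1, -0.3]
finger_gap: 0.0
```

```bash
python3 w.py w3
```

```text
10.25 [0.44202199 0.29292634 0.15096324] 0.00036909202645643124 [-0.225355   -0.09570579 -0.3157447 ]
[[ 3.477e-01  9.376e-01 -2.000e-04]
 [ 9.376e-01 -3.477e-01 -5.000e-04]
 [-5.000e-04 -0.000e+00 -1.000e+00]]
padL [475.  215.8]
tagL [487.4 143.1]
padM [355.  266.8]
tagM [324.9 214.6]
padR [247.1 360.8]
tagR [212.5 324.6]
```

View pics/w3.png

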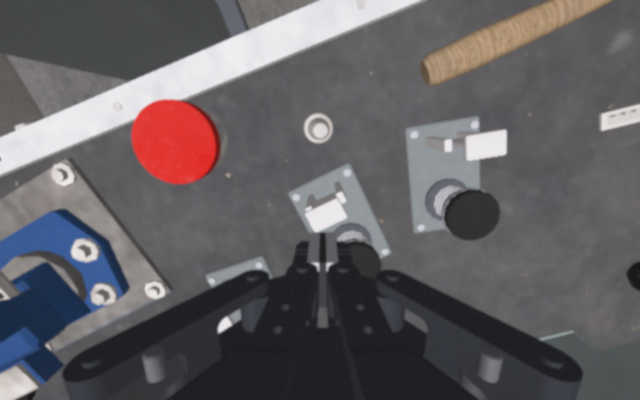

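The middle tag shows at (326,214), where it was predicted. I'll press it down in small steps.

Call:
{"api": "arm_command", "payload": {"commands": "0.1 0 2 0 0 0 0;0 0 2 0 0 0 0;0 0 0.8 0 0 0 0;0 0 0 0 0 0 0;0 0 0 0 0 0 0;0 0 0.5 0 0 0 0;0 0 0.3 0 0 0 0;0 0 0 0 0 0 0"}}

```text
time: 11.1
tool_pos: [0.4421, 0.2947, 0.0956]
ee_rot: [[0.346, 0.938, 0.001], [0.938, -0.346, 0.001], [0.001, 0.001, -1.0]]
wrist_force: [0.2, -0.7, 1.2]
finger_gap: -0.002
```

Call:
{"api": "arm_command", "payload": {"commands": "0 0 0.3 0 0 0 0;0 0 0.3 0 0 0 0;0 0 0.3 0 0 0 0;0 0 0.3 0 0 0 0;0 0 0 0 0 0 0;0 0 0 0 0 0 0"}}

```text
time: 11.7
tool_pos: [0.4416, 0.2945, 0.0828]
ee_rot: [[0.346, 0.938, -0.001], [0.938, -0.346, -0.0], [-0.001, -0.001, -1.0]]
wrist_force: [0.7, 0.0, 1.0]
finger_gap: -0.002
```

Call:
{"api": "arm_command", "payload": {"commands": "0 0 0.3 0 0 0 0;0 0 0.2 0 0 0 0;0 0 0 0 0 0 0;0 0 0 0 0 0 0;0 0 0 0 0 0 0"}}

```text
time: 12.2
tool_pos: [0.4417, 0.2946, 0.079]
ee_rot: [[0.346, 0.938, 0.0], [0.938, -0.346, 0.0], [0.0, 0.0, -1.0]]
wrist_force: [-1.2, -1.5, 7.8]
finger_gap: -0.0
```

Call:
{"api": "arm_command", "payload": {"commands": "0 0 0.2 0 0 0 0;0 0 0 0 0 0 0;0 0 0 0 0 0 0;0 0 0 0 0 0 0"}}

```text
time: 12.6
tool_pos: [0.4418, 0.2947, 0.0789]
ee_rot: [[0.346, 0.938, 0.001], [0.938, -0.346, 0.001], [0.001, 0.001, -1.0]]
wrist_force: [-5.6, -2.9, 16.0]
finger_gap: -0.003
```

Call:
{"api": "arm_command", "payload": {"commands": "0 0 -4 0 0 0 0;0 0 -4 0 0 0 0;0 0 -4 0 0 0 0;0 -3 -3 0 0 0 0;0 -3 0 0 0 0 0;0 -3 0 0 0 0 0;0 0 0 0 0 0 0;0 0 0 0 0 0 0"}}

```text
time: 13.4
tool_pos: [0.357, 0.3258, 0.2256]
ee_rot: [[0.345, 0.939, -0.0], [0.939, -0.345, -0.001], [-0.001, -0.0, -1.0]]
wrist_force: [-0.4, 0.7, -0.4]
finger_gap: 0.002
```

```bash
python3 w.py w4; python3 - <<'E'
from station import *
import cv2
p=read_camera('scene')['image'][:,:,::-1]
cv2.imwrite('pics/sc4.png',cv2.resize(p[120:280,180:390],None,fx=3.5,fy=3.5,interpolation=2))
E
```

```text
13.4 [0.35699826 0.32579953 0.22561034] 0.0019947664666676527 [-0.41431425  0.72630346 -0.38935278]
[[ 3.453e-01  9.385e-01 -4.000e-04]
 [ 9.385e-01 -3.453e-01 -7.000e-04]
 [-8.000e-04 -1.000e-04 -1.000e+00]]
padL [427.8 269.6]
tagL [430.8 227.4]
padM [344.1 303.7]
tagM [322.6 271.9]
padR [265.7 369.6]
tagR [243.2 344.9]
```

View pics/w4.png

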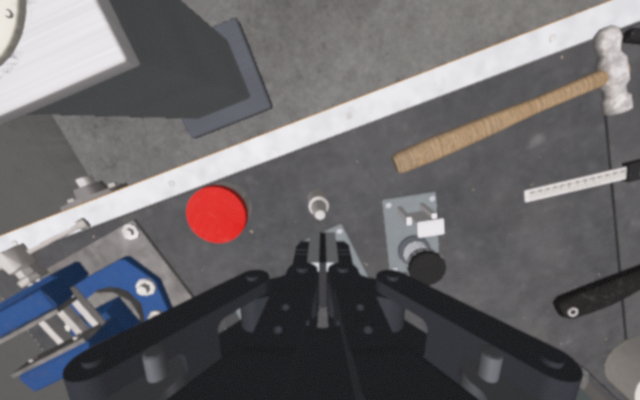

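View pics/sc4.png

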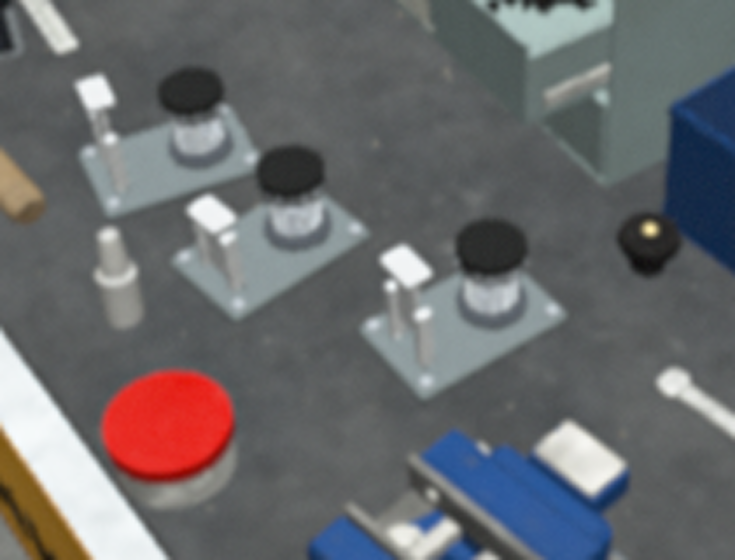

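The middle tag's top has moved down from (208,192) to (213,217) in the crop. The other tags, the pads and the loose things look unchanged, and the arm is clear. I'll check the tag height by number, then hand in.

```bash
python3 - <<'E'
from h import *
for z in (.08,.0655,.062):
    u=P('scene')@[.4407,.2945,z,1]; u=u[:2]/u[2]; print(z,((u-[180,120])*3.5).round(1))
from station import *
s=get_state(); print(s['time'],s['wrist_force'])
print(job_done())
E
```

```text
0.08 [202.7 190.6]
0.0655 [206.  208.2]
0.062 [206.8 212.4]
13.5 [-0.10011049 -0.03865086  0.2111702 ]
the job is handed in; nothing more can be done
None
```

I pressed the left, middle and right pads in turn with closed fingertips. The middle pad was the softest, so I pushed the middle mount's tag fully down. I then lifted clear and handed the job in at 13.5 s.

| Pad | Force | Pressed about |
|---|---|---|
| Left | 6.5 N | 7.4 mm |
| Middle | 2.3 N | 7.5 mm |
| Right | 9.8 N | 6.6 mm |

**Tag:** it stopped moving with the tool at 0.079 m, which puts its top at about 62 mm. The force there rose to 16 N without further movement. In the scene picture the tag top dropped about 25 crop pixels, against about 22 expected for the full 18 mm.

**Other checks:** in the last scene picture the other two tags, all three pads, the tin, the punch and the knob behind the mounts looked unchanged. The knob near the right edge was outside that last picture, and the arm did not go near it. The wrist force was about zero after lifting clear.

**Disagreements:**
- The move to the middle pad fell about 7 mm short, but the fingertips were still well on the pad.
- The right pad also showed about 5 N sideways. Pictures showed contact with that pad only, so I took it as friction.

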